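# Put mouse, reagent bottle and sample jar back in their own places

## Robot

A 6-joint arm with a two-finger parallel gripper is mounted at the origin on a cart in front of the work surface, level with it; the furniture and walls round the work are solid. World frame = base frame: x ahead of the robot, y to its left, z up, the work surface at z = 0. Lengths are in m, angles in degrees, forces in N, time in s.
With the tool pointing down it reaches from about 0.35 to 0.875 m from the base axis. Payload 4.2 kg.
Tool frame: the origin (TCP) lies midway between the tips of the shut fingers; the grasp point (between the pads) lies 19 mm behind it; z points along the fingers, y is the line along which they close (so a half turn about z gives the same grasp; the last joint's range is limited). The gripper opens to 87 mm and grips with 3 to 60 N. Pads are 19 mm wide; open, the fingers measure 117 mm over their backs; the gripper's body (75 mm by 190 mm) begins 51 mm behind the grasp point.
Start: joints at [14.817, 22.042, 0.453, 0, -68.411, -14.817], TCP at [0.625, 0, 0.223] pointing down, gripper open.
Joint ranges: [-179.83, 179.83], [-69.29, 118.12], [-61.27, 80.66], [-181.25, 117.63], [-171.15, -9.14], [-177.46, 177.46]. Speed limits (degrees/s): [159.86, 159.86, 180, 180, 180, 180].

## Interface

Orientations are given as a 3x3 rotation matrix whose columns are the frame's x, y, z axes.
In Python, from station import sense, capture, finish_job, silhouettes, landmark_of gives the robot as it stands.
- The arm moves only by the tool step_arm, never from a script. Its arguments are lists of equal length, an entry for each row: "linear": the shift along the tool's x, y, z in mm, a list of three; "delta_rot": the turn, a rotation vector about the tool's x, y, z in rad, a list of three; "grip": the finger opening in mm, from 0 to 87. A call has 1 to 10 rows; each row shifts and turns the commanded pose from where the row before left it, along the tool's axes as they then stand; what a row does not reach is not made up. A row lasts 1/8 s, in which the tool goes at most 62.5 mm and 10.7 degrees, less where a joint would pass 70% of its speed; a pose out of reach is approached as far as the arm can. A call with a gripper value outside its range is refused whole. The fingers move at their own pace and stop on an object; the grip force is fixed at half the most. Time passes only in rows, so rows that do not move let the fingers close. It gives the time, the measured TCP pose, the force, the opening and the grip force at its end, in the units of the state.
- sense(): the state, without advancing time (a new reading comes with each control period).
- capture(name): name is "scene" or "side" or "wrist"; returns a dict with "img" (384x512x3 uint8, red, green, blue), "fx", "fy", "cx", "cy" (pixels), "world_to_cam" (4x4, takes a point from world to camera coordinates); the wrist camera has in their place "mount" (4x4, takes a point from camera to tool coordinates, whose origin is the TCP and whose axes are the flange's). Camera axes: x right, y up, looking along -z (the intrinsics and any distortion apply to the point x, -y, -z); pixel columns grow to the right and rows downward; lengths in m; the calibration is good to about 2 mm. A picture is of the moment at which its call begins: read the wrist's pose just before it. There is no depth.
- finish_job(): hands the job in; it is judged then, once.
Trained networks look in the newest picture that a camera, given by its name, has taken for a name from the list of things; names that differ only in an ending like _2 or _b are one class to them, and where a whole thing is asked for, a point or a joint stands for the part that bears it (a point fixed in the world has none). Each returns a list of dicts, best first, with "score" (0 to 1); they miss things now and then, are a little off and sometimes report something else, mostly with a low value. They report only what shows in the picture. A call takes as long as a camera call. They do not tell look-alikes from the thing itself.
- silhouettes(camera, label): "mask" (384x512 bool, what is visible of it) and "point" ([column, row] in pixels, amid what is visible of it).
- landmark_of(camera, label): "point" ([column, row] in pixels: a listed point, or the origin of a listed thing).
The state is a dict: "time_s": time; "joints": joint angles; "joint_velocities": joint speeds; "effort": joint torques, N m; "tcp_pos": TCP position; "ee_rot": TCP orientation; "wrist_force": force on the tool from outside, world axes, zero at the start; "moment": the same for the moment, N m; "gripper_width": opening from 0.0 (shut) to 1.0 (fully open); "gripper_force": force on a finger pad.
Only numpy, scipy, OpenCV 4.12 (cv2) and the standard library are available. Lean on these libraries where they do the work, as an engineer would, in place of code of your own. Each camera call takes 0.05 s, during which the arm holds its last target. There are 200 camera calls.

## Task

Three things on this desk have ended up in each other's places: the mouse lies on the balance pan, the reagent bottle stands on the mouse mat and the sample jar stands in the spill tray. Put the mouse on the middle of its mat, lined up with the mat's long side, the reagent bottle upright in the middle of the spill tray (it is glass: set it down gently, do not drop it) and the sample jar upright in the middle of the balance pan, parking one of them on a free spot of the desk meanwhile. Leave the pen pot, the tub of cotton buds and the mug where they stand and do not knock anything over.

Things in the scene. Friction and masses are not known exactly. Their poses are not given: they have to be found in the camera images.
- mouse_center (a point): Black computer mouse, 104 mm long, 55 mm wide, 36 mm high, domed, with a short cord stub at one end. Loose, about 0.09 kg; it starts on the balance pan. The point is its centre, 18 mm above its underside; x runs along its length, y across its 55 mm width (grasp across the width), z up.
- bottle_center (a point): Brown glass reagent bottle with a red screw cap (the cap is tight), 158 mm high, body 89 mm in diameter up to its shoulder, cap 41 mm in diameter from 128 to 158 mm above the base: grasp it by the cap. Loose, 0.4 to 0.8 kg; it starts on the mouse mat. The point is its centre, 79 mm above its base; z points up along its axis.
- jar_center (a point): Small white plastic sample jar with a black lid, 47 mm in diameter, 64 mm high. Loose, about 0.11 kg; it starts in the spill tray. The point is its centre, 32 mm above its base; z points up along its axis.
- mat_middle (a point): Grey fabric mouse mat, 180 x 150 mm, 4 mm thick, fixed to the desk. The point is the middle of its upper face; x runs along its 180 mm side, y along its 150 mm side, z up.
- tray_middle (a point): Shallow square grey plastic spill tray, 160 x 160 mm outside, walls 4 mm thick and 16 mm high over the desk, fixed to the desk. The point is the middle of its inner floor, which lies 4 mm above the desk; x and y run along its sides, z up.
- pan_middle (a point): Compact laboratory balance with white housing 170 x 124 mm, 29 mm high, fixed to the desk, with a dark display and two keys at its front end and a round steel pan 106 mm in diameter over its rear part. The point is the middle of the pan's upper face, 38 mm above the desk; the housing's middle lies 27 mm from it along -x (towards the display), x and y run along the housing's 170 and 124 mm sides. The pan does not move.
- pen_pot: Bystander: green pot with pens, about 82 x 98 mm, 172 mm high with the pens. Loose; leave it alone. Origin at the middle of its underside, z up.
- cotton_buds: Bystander: round clear tub of cotton buds, 77 mm in diameter, 80 mm high. Loose; leave it alone. Origin at the middle of its underside, z up.
- mug: Bystander: white mug, 84 mm in diameter, 117 mm over its handle, 92 mm high. Loose; leave it alone. Origin at the middle of its underside (of the extent with the handle), z up.
Not all that is in view belongs to the job. What is shaped like the part that bears jar_center but turquoise is not meant.

How it is judged:
By the outcome, as a careful person would: the job done as asked, in the order asked, and still so for the second after the job is handed in, with the robot touching nothing.
It also fails if it takes over 96 s, if anything falls off the work surface, if the arm or the gripper's body presses on something with over 40 N, if the wrist force passes 120 N, or if a joint passes its speed limit or range.

## Working session

There is one attempt and no reset: what is moved stays moved. The work goes in short steps, Python scripts to look and compute and a tool call to move; the robot and the scene stay as the last step left them, time stands still between calls to the robot, and variables do not carry over. Pictures are saved under pics/ and viewed, at most 14 in all, crops included, and the job is handed in when it is done.

Besides the shell and the picture viewer there is one more tool, called after "Emit:" as name(argument=value, ...) on one line, values as JSON. step_arm: Moves the arm, as the interface text tells. Its arguments: {"type":"object","properties":{"linear":{"type":"array"},"delta_rot":{"type":"array"},"grip":{"type":"array"}},"required":["linear","delta_rot","grip"]}

```bash
ls; mkdir -p pics; cat > h.py <<'E'
import numpy as np, cv2
from station import sense, capture, silhouettes, landmark_of
def save(c,n,crop=None,s=1):
    im=c["img"][:,:,::-1]
    if crop: x0,y0,x1,y1=crop; im=im[y0:y1,x0:x1]
    cv2.imwrite(f"pics/{n}.png",cv2.resize(im,None,fx=s,fy=s,interpolation=cv2.INTER_CUBIC))
def w2c(c,st=None):
    if "world_to_cam" in c: return np.array(c["world_to_cam"])
    T=np.eye(4);T[:3,:3]=st["ee_rot"];T[:3,3]=st["tcp_pos"]
    return np.linalg.inv(T@np.array(c["mount"]))
def ray(c,p,z,st=None):
    M=np.linalg.inv(w2c(c,st))
    d=np.array([(p[0]-c["cx"])/c["fx"],-(p[1]-c["cy"])/c["fy"],-1.])
    d=M[:3,:3]@d;o=M[:3,3]
    return o+d*(z-o[2])/d[2]
def proj(c,P,st=None):
    q=w2c(c,st)@np.append(P,1)
    return np.array([c["cx"]+c["fx"]*q[0]/-q[2],c["cy"]-c["fy"]*q[1]/-q[2]])
E
python3 - <<'E'
from h import *
st=sense();print(st)
H={"mouse_center":.056,"bottle_center":.083,"jar_center":.036,"mat_middle":.004,"tray_middle":.004,"pan_middle":.038,"pen_pot":0,"cotton_buds":0,"mug":0}
for n in ["scene","side","wrist"]:
    c=capture(n);save(c,n+"0")
    print(n,[k for k in c if k!="img"],np.round(np.linalg.inv(w2c(c,st))[:3,3],3),{k:c[k] for k in c if k not in("img","world_to_cam","mount")})
    for k,z in H.items():
        for r in landmark_of(n,k)[:3]: print(k,np.round(r["point"]),round(r["score"],2),np.round(ray(c,r["point"],z,st),3))
E
```

```text
pics
{'time_s': 0.0, 'joints': array([ 1.48164356e+01,  2.20917773e+01,  3.79691226e-01, -2.97593522e-02,
       -6.84117834e+01, -1.48172066e+01]), 'joint_velocities': array([-3.90526813e-02,  3.26942935e-02, -2.88285431e-03, -3.52379236e-07,
       -2.76353663e-02,  3.30846848e-02]), 'effort': array([ 5.69075401e-04, -3.90661991e+01,  1.87403029e+01,  4.22001421e+00,
        1.09914420e-02, -1.81494070e-04]), 'tcp_pos': array([6.24391785e-01, 2.00940397e-05, 2.21446310e-01]), 'ee_rot': array([[-2.04987372e-04, -9.99997529e-01, -2.21350451e-03],
       [-9.99999975e-01,  2.05178098e-04, -8.59376571e-05],
       [ 8.63916074e-05,  2.21348684e-03, -9.99997547e-01]]), 'wrist_force': array([ 0.19323661,  1.168541  , -0.98172307]), 'moment': array([ 0.02115231,  0.02670466, -0.01184664]), 'gripper_force': 0.0, 'gripper_width': 1.0023344548878286}
scene ['fx', 'fy', 'cx', 'cy', 'world_to_cam'] [-0.093 -0.592  0.782] {'fx': 366.9726982919023, 'fy': 366.9726982919023, 'cx': 248.4674039814048, 'cy': 190.4122767899556}
mouse_center [174. 181.] 0.64 [0.49  0.213 0.056]
bottle_center [236. 188.
[... 940 characters left out ...]
_center [285. 232.] 0.57 [ 0.551 -0.202  0.036]
mat_middle [255. 213.] 0.67 [ 0.553 -0.011  0.004]
tray_middle [250. 259.] 0.88 [ 0.424 -0.23   0.004]
pan_middle [208. 183.] 0.7 [0.476 0.221 0.038]
pen_pot [259. 175.] 0.9 [0.72  0.264 0.   ]
pen_pot [208. 181.] 0.26 [0.513 0.319 0.   ]
cotton_buds [314. 220.] 0.95 [ 0.698 -0.144  0.   ]
cotton_buds [252. 260.] 0.54 [ 0.428 -0.229  0.   ]
cotton_buds [209. 185.] 0.3 [0.503 0.287 0.   ]
mug [346. 252.] 0.64 [ 0.673 -0.332  0.   ]
wrist ['fx', 'fy', 'cx', 'cy', 'mount'] [ 0.625 -0.071  0.385] {'fx': 328.1579834548866, 'fy': 328.1579834548866, 'cx': 255.25626049933646, 'cy': 193.83510649484668}
cotton_buds [182.  36.] 0.65 [ 0.703 -0.143  0.   ]
```

View pics/scene0.png

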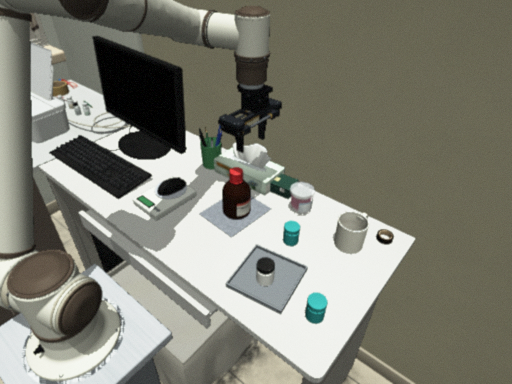

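View pics/wrist0.png

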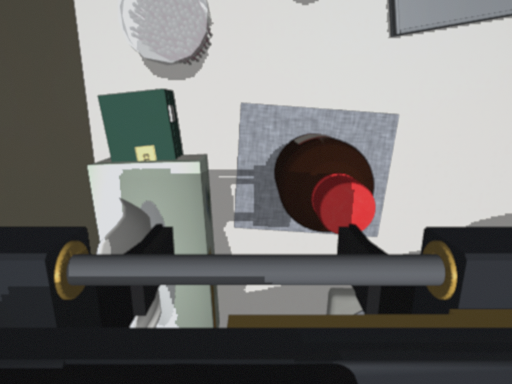

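```bash
python3 - <<'E'
import cv2
a=cv2.imread("pics/scene0.png")[150:350,110:390]
cv2.imwrite("pics/crop0.png",cv2.resize(a,(784,560),interpolation=cv2.INTER_CUBIC))
E
```

```text
(no output)
```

View pics/crop0.png

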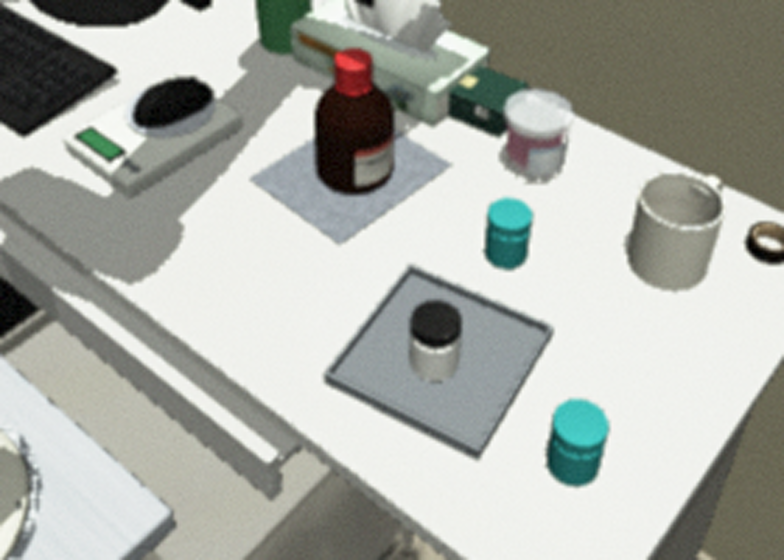

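The wanted jar is the white one with a black lid at scene pixel (265,271), standing in the tray. The look-alikes are turquoise, at (291,233) and (316,308), and the close crop confirms the choice. The bottle is at (236,190), the mouse at (172,186) on the balance, and the mat lies almost square to the axes. I'll park the jar, then move the bottle to the tray, the mouse to the mat and the jar to the pan.

Emit:
step_arm(linear=[[30,40,0],[30,40,0],[30,40,0],[30,40,0],[30,40,0],[0,0,0]], delta_rot=[[0,0,0],[0,0,0],[0,0,0],[0,0,0],[0,0,0],[0,0,0]], grip=[87,87,87,87,87,87])

```text
time_s: 2.25
tcp_pos: [0.4225, -0.1512, 0.223]
ee_rot: [[-0.003, -1.0, 0.0], [-1.0, 0.003, 0.0], [-0.0, -0.0, -1.0]]
wrist_force: [0.6, -0.2, 0.2]
gripper_width: 1.0
gripper_force: 0.0
```

```bash
cat >> h.py <<'E'
H={"mouse_center":.056,"bottle_center":.083,"jar_center":.036,"mat_middle":.004,"tray_middle":.004,"pan_middle":.038}
def rect(c,lab,z,st=None,cam="wrist",n=1):
    for r in silhouettes(cam,lab)[:n]:
        m=r["mask"].astype(np.uint8)
        k=cv2.findContours(m,cv2.RETR_EXTERNAL,cv2.CHAIN_APPROX_NONE)[0]
        k=max(k,key=len)[:,0]
        P=np.array([ray(c,p,z,st)[:2] for p in k],np.float32)
        (x,y),(w,h),a=cv2.minAreaRect(P)
        print(lab,round(r["score"],2),"rect c",round(x,4),round(y,4),"wh",round(w,3),round(h,3),"ang",round(a,1),"px",k.min(0),k.max(0))
def lm(c,labs,st=None,cam="wrist"):
    for k in labs:
        for r in landmark_of(cam,k)[:3]: print(k,np.round(r["point"]),round(r["score"],2),np.round(ray(c,r["point"],H.get(k,0),st),4))
E
python3 - <<'E'
from h import *
st=sense();c=capture("wrist");save(c,"w1");print(st["tcp_pos"],st["time_s"])
lm(c,["jar_center","tray_middle","mat_middle"],st)
rect(c,"tray_middle",.016,st);rect(c,"jar_center",.068,st,n=3);rect(c,"mat_middle",.004,st)
E
```

```text
[ 0.42246157 -0.15122005  0.22303372] 2.25
jar_center [120. 121.] 0.65 [ 0.5639 -0.2069  0.036 ]
jar_center [273.  92.] 0.59 [ 0.4046 -0.2362  0.036 ]
tray_middle [262.  92.] 0.93 [ 0.4159 -0.2369  0.004 ]
mat_middle [ 22. 176.] 0.73 [ 0.7006 -0.1422  0.004 ]
tray_middle 0.57 rect c 0.4141 -0.2348 wh 0.161 0.16 ang 9.6 px [175   0] [343 176]
jar_center 0.83 rect c 0.404 -0.2346 wh 0.045 0.046 ang 89.9 px [251  66] [300 117]
jar_center 0.56 rect c 0.5531 -0.2058 wh 0.063 0.045 ang 6.7 px [ 85 100] [151 149]
mat_middle 0.78 rect c 0.5019 0.0343 wh 0.062 0.065 ang 89.9 px [173 285] [221 326]
```

View pics/w1.png

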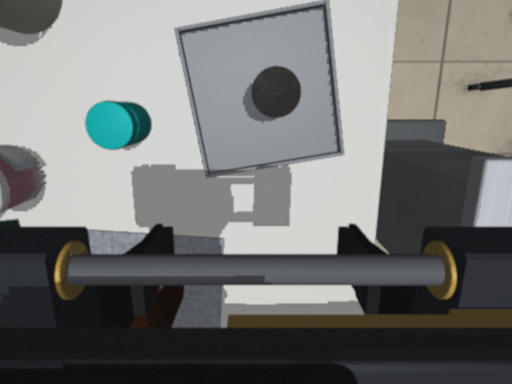

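The tray is centred at about (262,92), turned roughly 10°. The black-lidded jar is at (276,92), and turquoise look-alikes stand to its left at (115,125).

Emit:
step_arm(linear=[[42,9,30],[42,9,40],[0,0,50],[0,0,50],[0,0,24],[0,0,0],[0,0,0],[0,0,0],[0,0,0],[0,0,0]], delta_rot=[[0,0,0],[0,0,0],[0,0,0],[0,0,0],[0,0,0],[0,0,0],[0,0,0],[0,0,0],[0,0,0],[0,0,0]], grip=[87,87,87,87,87,87,40,40,40,40])

```text
time_s: 3.85
tcp_pos: [0.4073, -0.234, 0.0292]
ee_rot: [[0.0, -1.0, 0.001], [-1.0, -0.0, -0.0], [0.0, -0.001, -1.0]]
wrist_force: [-0.4, -0.1, -0.3]
gripper_width: 0.631
gripper_force: 0.0
```

Emit:
step_arm(linear=[[0,0,0],[0,0,0],[0,0,-20],[0,0,-30],[0,0,0]], delta_rot=[[0,0,0],[0,0,0],[0,0,0],[0,0,0],[0,0,0]], grip=[40,40,40,40,40])

```text
time_s: 4.47
tcp_pos: [0.4087, -0.2343, 0.0803]
ee_rot: [[0.0, -1.0, 0.005], [-1.0, -0.0, -0.001], [0.001, -0.005, -1.0]]
wrist_force: [-0.1, 0.1, -1.2]
gripper_width: 0.523
gripper_force: 29.8
```

Emit:
step_arm(linear=[[-50,2,0],[-50,2,0],[-50,0,0],[-50,0,0],[0,0,0],[0,0,30],[0,0,15],[0,0,5],[0,0,3],[0,0,0]], delta_rot=[[0,0,0],[0,0,0],[0,0,0],[0,0,0],[0,0,0],[0,0,0],[0,0,0],[0,0,0],[0,0,0],[0,0,0]], grip=[40,40,40,40,40,40,40,40,40,40])

```text
time_s: 5.72
tcp_pos: [0.4032, -0.0342, 0.0257]
ee_rot: [[-0.001, -1.0, 0.0], [-1.0, 0.001, 0.0], [-0.0, -0.0, -1.0]]
wrist_force: [-0.6, 0.3, -1.2]
gripper_width: 0.524
gripper_force: 29.8
```

Emit:
step_arm(linear=[[0,0,1],[0,0,0],[0,0,0],[0,0,0],[0,0,-60],[0,0,-60],[-28,-40,-40],[-28,-40,-35],[-28,-40,-30],[-28,-40,0]], delta_rot=[[0,0,0],[0,0,0],[0,0,0],[0,0,0],[0,0,0],[0,0,0],[0,0,0],[0,0,0],[0,0,0],[0,0,0]], grip=[40,75,75,75,87,87,87,87,87,87])

```text
time_s: 6.98
tcp_pos: [0.5651, 0.0791, 0.2526]
ee_rot: [[0.0, -1.0, 0.006], [-1.0, -0.0, 0.002], [-0.002, -0.006, -1.0]]
wrist_force: [-0.2, 0.3, 0.5]
gripper_width: 0.997
gripper_force: 0.0
```

Emit:
step_arm(linear=[[0,0,0],[0,0,0]], delta_rot=[[0,0,0],[0,0,0]], grip=[87,87])

```text
time_s: 7.22
tcp_pos: [0.5618, 0.0775, 0.2483]
ee_rot: [[0.0, -1.0, -0.002], [-1.0, -0.0, -0.001], [0.001, 0.002, -1.0]]
wrist_force: [0.1, -0.5, 0.3]
gripper_width: 1.0
gripper_force: 0.0
```

```bash
python3 - <<'E'
from h import *
st=sense();c=capture("wrist");save(c,"w2");print(st["tcp_pos"],st["time_s"])
lm(c,["bottle_center","mat_middle"],st)
rect(c,"mat_middle",.004,st)
hsv=cv2.cvtColor(c["img"],cv2.COLOR_RGB2HSV)
m=(((hsv[...,0]<6)|(hsv[...,0]>172))&(hsv[...,1]>170)&(hsv[...,2]>130)).astype(np.uint8)
n,l,s,ce=cv2.connectedComponentsWithStats(m);i=1+s[1:,4].argmax();print("red",s[i],ce[i],ray(c,ce[i],.162,st))
k=max(cv2.findContours((l==i).astype(np.uint8),0,1)[0],key=len);print(cv2.minEnclosingCircle(k))
lm(capture("scene"),["jar_center"],cam="scene")
E
```

```text
[0.56180284 0.07748786 0.24832145] 7.225
mat_middle 0.62 rect c 0.5576 0.0054 wh 0.152 0.181 ang 86.2 px [183  31] [341 171]
red [ 232   69   54   57 2417] [258.49317336  96.85850228] [5.59820272e-01 7.91490923e-05 1.62000000e-01]
((258.7930908203125, 96.82758331298828), 28.310632705688477)
jar_center [214. 240.] 0.8 [ 0.3974 -0.061   0.036 ]
jar_center [313. 306.] 0.78 [ 0.3946 -0.3851  0.036 ]
jar_center [291. 232.] 0.77 [ 0.5618 -0.2054  0.036 ]
```

View pics/w2.png

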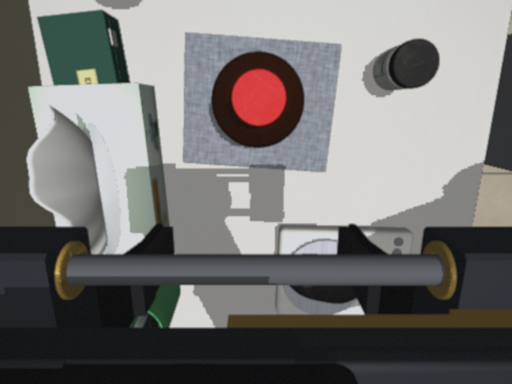

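The mat is well seen, turned about -4°. The red cap is at (258,97), the parked black-lidded jar stands upright at (412,64), and the tissue box is on the left. I'll turn 90° so that the gripper body clears the box.

Emit:
step_arm(linear=[[0,0,0],[0,0,0],[0,0,0],[0,0,0],[0,0,0],[0,0,0],[0,0,0],[0,0,0],[0,0,0],[0,0,0]], delta_rot=[[0,0,0.175],[0,0,0.175],[0,0,0.175],[0,0,0.175],[0,0,0.175],[0,0,0.175],[0,0,0.175],[0,0,0.175],[0,0,0.17],[0,0,0]], grip=[87,87,87,87,87,87,87,87,87,87])

```text
time_s: 8.78
tcp_pos: [0.5624, 0.0775, 0.2494]
ee_rot: [[-1.0, -0.003, 0.0], [-0.003, 1.0, 0.0], [-0.0, 0.0, -1.0]]
wrist_force: [-0.0, 0.1, 1.0]
gripper_width: 1.0
gripper_force: 0.0
```

Emit:
step_arm(linear=[[0,-39,0],[2,-38,0],[0,0,40],[0,0,40],[0,0,0]], delta_rot=[[0,0,0],[0,0,0],[0,0,0],[0,0,0],[0,0,0]], grip=[87,87,87,87,87])

```text
time_s: 9.4
tcp_pos: [0.5584, 0.0, 0.1665]
ee_rot: [[-1.0, -0.002, -0.007], [-0.002, 1.0, -0.002], [0.007, -0.002, -1.0]]
wrist_force: [-0.1, 0.3, 0.6]
gripper_width: 1.001
gripper_force: 0.0
```

```bash
python3 - <<'E'
from h import *
st=sense();c=capture("wrist");print(st["tcp_pos"],st["ee_rot"].round(3),st["time_s"],st["joints"].round(1))
R=np.array(st["ee_rot"]);
print("tool delta to cap mm", (R.T@(np.array([.56,0,.132])-st["tcp_pos"])*1000).round(1))
lm(c,["mouse_center","pan_middle"],st); lm(c,["jar_center"],st)
c=capture("side");save(c,"s1",(150,60,406,252),3)
E
```

```text
[5.58409352e-01 2.48937156e-05 1.66493590e-01] [[-1.    -0.002 -0.007]
 [-0.002  1.    -0.002]
 [ 0.007 -0.002 -1.   ]] 9.4 [  16.6   18.5  -13.4   -0.   -58.5 -106.5]
tool delta to cap mm [-1.8  0.  34.5]
jar_center [ 35. 187.] 0.56 [ 0.5605 -0.2037  0.036 ]
```

View pics/s1.png

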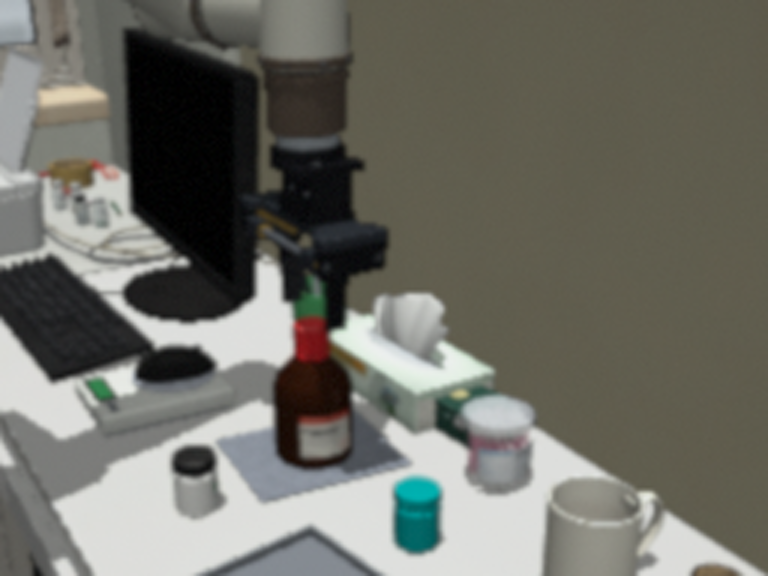

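The gripper is centred over the cap and clear of the tissue box. The jar stands upright at its parking spot, around (195,480) in the crop.

Emit:
step_arm(linear=[[0,0,20],[0,0,16],[0,0,0],[0,0,0],[0,0,0],[0,0,0],[0,0,0],[0,0,0],[0,0,0]], delta_rot=[[0,0,0],[0,0,0],[0,0,0],[0,0,0],[0,0,0],[0,0,0],[0,0,0],[0,0,0],[0,0,0]], grip=[87,87,87,35,35,35,35,35,35])

```text
time_s: 10.78
tcp_pos: [0.5606, 0.0011, 0.1332]
ee_rot: [[-1.0, -0.001, 0.0], [-0.001, 1.0, 0.001], [-0.0, 0.001, -1.0]]
wrist_force: [-0.8, 1.1, 0.2]
gripper_width: 0.466
gripper_force: 29.9
```

Emit:
step_arm(linear=[[0,0,-5],[0,0,-10],[0,0,-20],[0,0,-20],[0,0,0],[0,0,0]], delta_rot=[[0,0,0],[0,0,0],[0,0,0],[0,0,0],[0,0,0],[0,0,0]], grip=[35,35,35,35,35,35])

```text
time_s: 11.52
tcp_pos: [0.5595, 0.0006, 0.1869]
ee_rot: [[-1.0, -0.0, -0.003], [-0.0, 1.0, 0.0], [0.003, 0.0, -1.0]]
wrist_force: [-0.6, 0.4, -7.2]
gripper_width: 0.464
gripper_force: 29.9
```

Emit:
step_arm(linear=[[8,-13,0],[16,-26,0],[16,-26,0],[16,-26,0],[16,-27,0],[16,-27,0],[16,-26,0],[16,-26,0],[16,-26,0],[8,-13,0]], delta_rot=[[0,0,0],[0,0,0],[0,0,0],[0,0,0],[0,0,0],[0,0,0],[0,0,0],[0,0,0],[0,0,0],[0,0,0]], grip=[35,35,35,35,35,35,35,35,35,35])

```text
time_s: 12.78
tcp_pos: [0.4145, -0.2365, 0.1874]
ee_rot: [[-1.0, 0.001, -0.002], [0.001, 1.0, 0.001], [0.002, 0.001, -1.0]]
wrist_force: [1.0, 1.3, -8.0]
gripper_width: 0.463
gripper_force: 29.9
```

Emit:
step_arm(linear=[[0,0,10],[0,0,10],[0,0,0],[0,0,0]], delta_rot=[[0,0,0],[0,0,0],[0,0,0],[0,0,0]], grip=[35,35,35,35])

```text
time_s: 13.28
tcp_pos: [0.4174, -0.2351, 0.1681]
ee_rot: [[-1.0, -0.002, 0.0], [-0.002, 1.0, -0.0], [-0.0, -0.0, -1.0]]
wrist_force: [0.1, 0.6, -6.6]
gripper_width: 0.466
gripper_force: 29.9
```

```bash
python3 - <<'E'
from h import *
st=sense();print(st["tcp_pos"],st["wrist_force"],st["time_s"])
T=[.415,-.2355,.004]
for n in ["scene","side"]:
    c=capture(n);lm(c,["tray_middle"],cam=n);rect(c,"tray_middle",.016,cam=n)
    if n=="scene":save(c,"sc2",(190,180,350,320),4)
c=capture("wrist");save(c,"w3");rect(c,"tray_middle",.016,st)
E
```

```text
[ 0.41738137 -0.23505605  0.16812785] [ 0.10210401  0.62550195 -6.61121971] 13.275
tray_middle [264. 276.] 0.58 [ 0.4111 -0.2269  0.004 ]
tray_middle 0.8 rect c 0.4087 -0.2392 wh 0.168 0.165 ang 9.7 px [226 254] [307 313]
tray_middle [252. 262.] 0.71 [ 0.4227 -0.243   0.004 ]
tray_middle 0.66 rect c 0.4094 -0.2422 wh 0.164 0.173 ang 10.5 px [210 247] [288 289]
tray_middle 0.92 rect c 0.4145 -0.2341 wh 0.16 0.161 ang 9.5 px [160  80] [342 242]
```

View pics/sc2.png

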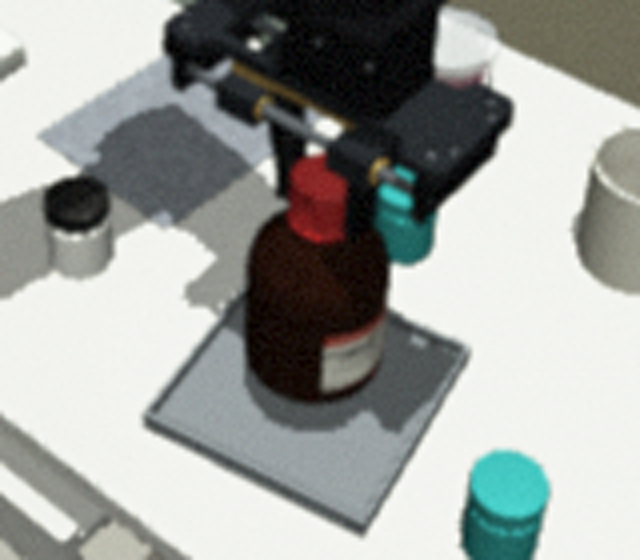

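The bottle hangs upright over the tray. Lowering it gently.

Emit:
step_arm(linear=[[2,0,10],[0,0,10],[0,0,6],[0,0,4],[0,0,2],[0,0,1],[0,0,1],[0,0,0],[0,0,0]], delta_rot=[[0,0,0],[0,0,0],[0,0,0],[0,0,0],[0,0,0],[0,0,0],[0,0,0],[0,0,0],[0,0,0]], grip=[35,35,35,35,35,35,35,35,35])

```text
time_s: 14.8
tcp_pos: [0.4149, -0.2354, 0.1343]
ee_rot: [[-1.0, -0.001, 0.0], [-0.001, 1.0, -0.0], [-0.0, -0.0, -1.0]]
wrist_force: [-0.3, -0.8, -7.6]
gripper_width: 0.461
gripper_force: 29.9
```

Emit:
step_arm(linear=[[0,0,1],[0,0,0],[0,0,0.5],[0,0,0]], delta_rot=[[0,0,0],[0,0,0],[0,0,0],[0,0,0]], grip=[35,35,35,35])

```text
time_s: 15.3
tcp_pos: [0.4152, -0.2354, 0.1332]
ee_rot: [[-1.0, -0.001, 0.001], [-0.001, 1.0, -0.0], [-0.001, -0.0, -1.0]]
wrist_force: [-0.6, 0.2, -2.2]
gripper_width: 0.46
gripper_force: 29.9
```

Emit:
step_arm(linear=[[0,0,0.5],[0,0,0],[0,0,0],[0,0,0],[0,0,-20],[0,0,-50],[0,0,-50],[-15,48,0],[-15,48,0],[-15,48,0]], delta_rot=[[0,0,0],[0,0,0],[0,0,0],[0,0,0],[0,0,0],[0,0,0],[0,0,0],[0,0,0],[0,0,0],[0,0,0]], grip=[35,48,60,75,75,75,75,87,87,87])

```text
time_s: 16.55
tcp_pos: [0.4601, -0.0901, 0.2526]
ee_rot: [[-1.0, -0.0, 0.001], [-0.0, 1.0, -0.0], [-0.001, -0.0, -1.0]]
wrist_force: [0.4, 0.1, 0.3]
gripper_width: 0.994
gripper_force: 0.0
```

Emit:
step_arm(linear=[[-15,48,0],[-15,48,0],[-15,48,0],[-15,48,0],[-15,48,0],[-15,48,0],[0,0,0],[0,0,0]], delta_rot=[[0,0,0],[0,0,0],[0,0,0],[0,0,0],[0,0,0],[0,0,0],[0,0,0],[0,0,0]], grip=[87,87,87,87,87,87,87,87])

```text
time_s: 17.55
tcp_pos: [0.5492, 0.1965, 0.2518]
ee_rot: [[-1.0, -0.001, -0.001], [-0.001, 1.0, -0.001], [0.001, -0.001, -1.0]]
wrist_force: [-0.2, 0.2, -0.2]
gripper_width: 1.004
gripper_force: 0.0
```

```bash
python3 - <<'E'
from h import *
st=sense();c=capture("wrist");save(c,"w4");print(st["tcp_pos"],st["time_s"],st["joints"].round(1))
lm(c,["mouse_center","pan_middle"],st)
rect(c,"mouse_center",.05,st);rect(c,"pan_middle",.029,st)
print([ray(c,(a,b),.038,st).round(3) for a,b in((200,100),(300,100),(300,200))])
c=capture("scene");lm(c,["bottle_center"],cam="scene")
E
```

```text
[0.54924716 0.19648884 0.2517719 ] 17.55 [  35.6   16.9   -2.9    0.   -70.3 -125.5]
mouse_center [270. 102.] 0.92 [0.475  0.2112 0.056 ]
mouse_center 0.77 rect c 0.476 0.2111 wh 0.055 0.102 ang 81.0 px [242  52] [297 150]
pan_middle 0.87 rect c 0.451 0.2183 wh 0.123 0.163 ang 88.5 px [220   0] [336 154]
[array([0.473, 0.135, 0.038]), array([0.473, 0.245, 0.038]), array([0.588, 0.25 , 0.038])]
bottle_center [267. 255.] 0.75 [ 0.4149 -0.2308  0.083 ]
```

View pics/w4.png

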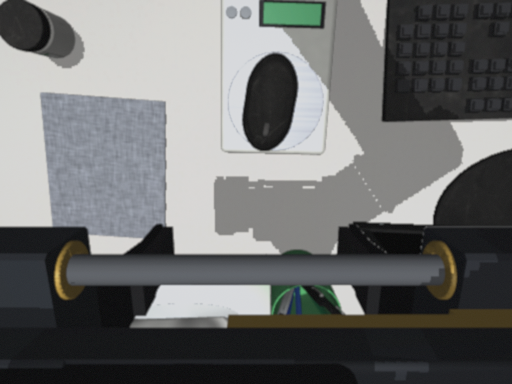

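The mouse lies on the pan at (270,102), its axis turned about -9°. The mat is free on the left, and the keyboard is well to the right.

Emit:
step_arm(linear=[[37,7,0],[37,8,0],[0,0,50],[0,0,50],[0,0,40],[0,0,0],[0,0,0]], delta_rot=[[0,0,0],[0,0,0],[0,0,0.157],[0,0,0],[0,0,0],[0,0,0],[0,0,0]], grip=[87,87,87,87,87,87,87])

```text
time_s: 18.77
tcp_pos: [0.4767, 0.2123, 0.1139]
ee_rot: [[-0.988, 0.155, 0.003], [0.155, 0.988, 0.001], [-0.002, 0.002, -1.0]]
wrist_force: [-0.2, 0.4, 0.1]
gripper_width: 0.997
gripper_force: 0.0
```

```bash
python3 - <<'E'
from h import *
st=sense();R=np.array(st["ee_rot"]);print(st["tcp_pos"],R.round(3)[:2],st["time_s"])
print("delta", (R.T@(np.array([.4755,.2112,.042])-st["tcp_pos"])*1000).round(1))
c=capture("side")
lm(c,["mouse_center"],cam="side");save(c,"s2",(150,110,320,238),4)
E
```

```text
[0.47672445 0.21227772 0.11386284] [[-0.988  0.155  0.003]
 [ 0.155  0.988  0.001]] 18.775
delta [ 1.2 -1.4 71.9]
mouse_center [209. 180.] 0.58 [0.4781 0.21   0.056 ]
```

View pics/s2.png

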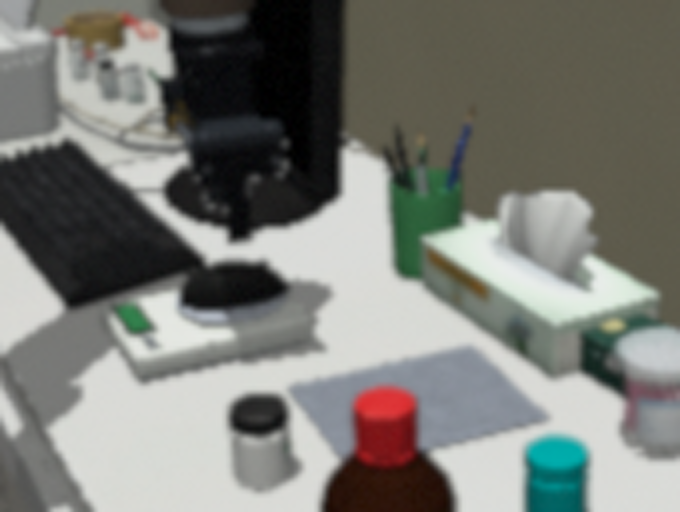

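The fingers hang over the middle of the mouse.

Emit:
step_arm(linear=[[0,-1,30],[0,0,25],[0,0,15],[0,0,0],[0,0,0],[0,0,0],[0,0,0],[0,0,0],[0,0,0]], delta_rot=[[0,0,0],[0,0,0],[0,0,0],[0,0,0],[0,0,0],[0,0,0],[0,0,0],[0,0,0],[0,0,0]], grip=[87,87,87,87,45,45,45,45,45])

```text
time_s: 20.0
tcp_pos: [0.4755, 0.2109, 0.0425]
ee_rot: [[-0.988, 0.155, 0.0], [0.155, 0.988, 0.0], [-0.0, 0.0, -1.0]]
wrist_force: [-0.7, 1.0, 2.2]
gripper_width: 0.615
gripper_force: 30.0
```

Emit:
step_arm(linear=[[0,0,-10],[0,0,-25],[0,0,-40],[0,0,-40],[0,0,0],[0,0,0]], delta_rot=[[0,0,0],[0,0,0],[0,0,0],[0,0,0],[0,0,0],[0,0,0]], grip=[45,45,45,45,45,45])

```text
time_s: 20.75
tcp_pos: [0.4747, 0.2103, 0.1569]
ee_rot: [[-0.988, 0.156, -0.001], [0.156, 0.988, -0.0], [0.001, -0.0, -1.0]]
wrist_force: [-0.7, -0.2, -0.4]
gripper_width: 0.62
gripper_force: 30.0
```

```bash
python3 - <<'E'
from h import *
st=sense();R=np.array(st["ee_rot"]);print(st["tcp_pos"],st["gripper_width"],st["wrist_force"])
c=capture("side");lm(c,["pan_middle"],cam="side");rect(c,"mouse_center",.16,cam="side")
c=capture("scene");lm(c,["pan_middle"],cam="scene");rect(c,"mat_middle",.004,cam="scene");save(c,"sc3",(100,90,300,240),4)
E
```

```text
[0.47465692 0.21031772 0.15686133] 0.6201371701330914 [-0.7223606  -0.16287844 -0.39957287]
pan_middle [206. 186.] 0.74 [0.4621 0.2053 0.038 ]
mouse_center 0.56 rect c 0.4556 0.2378 wh 0.12 0.042 ang 72.3 px [192 147] [204 158]
pan_middle [169. 187.] 0.69 [0.476  0.2222 0.038 ]
mat_middle 0.58 rect c 0.5556 0.0023 wh 0.152 0.181 ang 84.0 px [201 190] [269 235]
```

View pics/sc3.png

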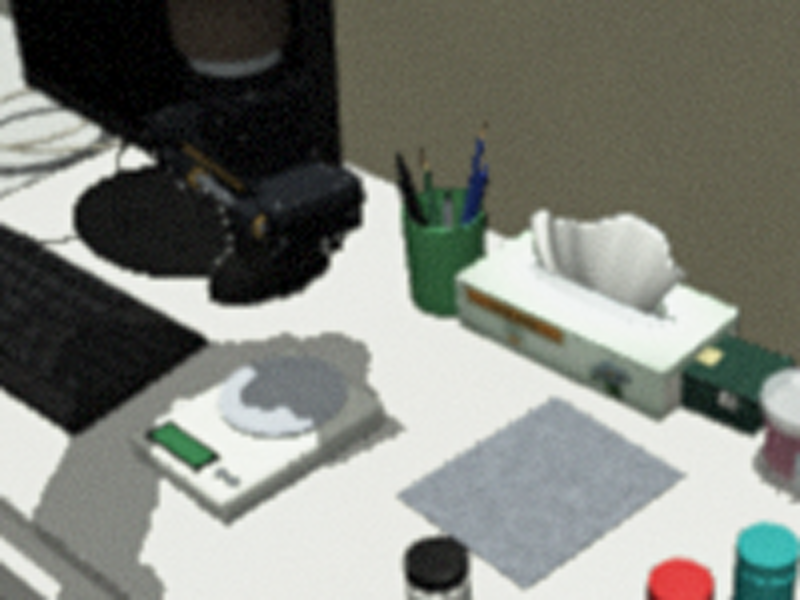

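The mouse is held and the pan is clear. I'm moving to look straight down at the mat for its exact yaw.

Emit:
step_arm(linear=[[0,0,-45],[0,0,-45],[-28,-32,0],[-28,-32,0],[-28,-32,0],[-28,-32,0],[-28,-33,0],[-28,-33,0],[0,0,0],[0,0,0]], delta_rot=[[0,0,-0.087],[0,0,0],[0,0,0],[0,0,0],[0,0,0],[0,0,0],[0,0,0],[0,0,0],[0,0,0],[0,0,0]], grip=[45,45,45,45,45,45,45,45,45,45])

```text
time_s: 22.3
tcp_pos: [0.6291, 0.0056, 0.2463]
ee_rot: [[-0.998, 0.07, -0.002], [0.07, 0.998, -0.0], [0.002, -0.0, -1.0]]
wrist_force: [-1.0, -0.7, -1.8]
gripper_width: 0.618
gripper_force: 30.0
```

```bash
python3 - <<'E'
from h import *
st=sense();R=np.array(st["ee_rot"]);print(st["tcp_pos"],R.round(3)[:2],st["gripper_width"],st["time_s"])
c=capture("wrist");save(c,"w5")
lm(c,["mat_middle"],st);rect(c,"mat_middle",.004,st)
m=silhouettes("wrist","mat_middle")[0]["mask"].astype(np.uint8)
k=max(cv2.findContours(m,0,1)[0],key=len)
q=cv2.approxPolyDP(k,12,True)[:,0];Q=np.array([ray(c,p,.004,st)[:2] for p in q]);print(q.tolist(),Q.round(4).tolist())
d=np.roll(Q,-1,0)-Q;print(np.c_[np.hypot(*d.T),np.degrees(np.arctan2(d[:,1],d[:,0]))].round(3))
E
```

```text
[0.62909654 0.00562561 0.24633366] [[-0.998  0.07  -0.002]
 [ 0.07   0.998 -0.   ]] 0.6177851022928271 22.3
mat_middle [252. 103.] 0.77 [0.5548 0.0064 0.004 ]
mat_middle 0.57 rect c 0.5569 0.0059 wh 0.153 0.179 ang 86.1 px [184  22] [318 178]
[[188, 23], [193, 177], [264, 146], [311, 178], [318, 23]] [[0.4637, -0.0591], [0.6399, -0.0742], [0.6071, 0.0176], [0.6514, 0.0744], [0.4737, 0.0867]]
[[ 1.77000e-01 -4.89800e+00]
 [ 9.80000e-02  1.09638e+02]
 [ 7.20000e-02  5.20480e+01]
 [ 1.78000e-01  1.76035e+02]
 [ 1.46000e-01 -9.39310e+01]]
```

View pics/w5.png

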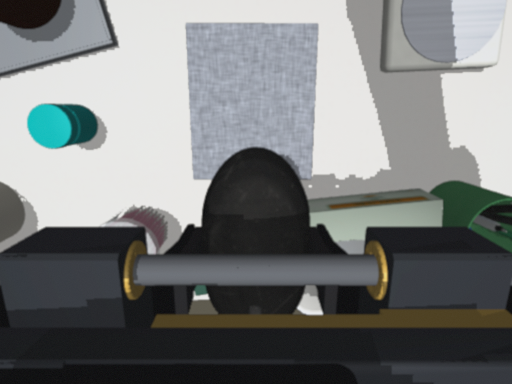

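The mat is turned about -4.2° with its centre at (0.557, 0.006), and the mouse sits square in the fingers at (255,230).

Emit:
step_arm(linear=[[36,-2,0],[36,-3,0],[0,0,55],[0,0,55],[0,0,50],[0,0,40],[0,0,20],[0,0,0],[0,0,0]], delta_rot=[[0,0,0],[0,0,0.003],[0,0,0],[0,0,0],[0,0,0],[0,0,0],[0,0,0],[0,0,0],[0,0,0]], grip=[45,45,45,45,45,45,45,45,45])

```text
time_s: 23.62
tcp_pos: [0.5583, 0.0061, 0.0284]
ee_rot: [[-0.997, 0.071, 0.002], [0.071, 0.997, 0.0], [-0.002, 0.001, -1.0]]
wrist_force: [0.6, -0.3, -1.0]
gripper_width: 0.615
gripper_force: 30.0
```

Emit:
step_arm(linear=[[0,0,10],[0,0,5],[0,0,3],[0,0,1],[0,0,0],[0,0,0]], delta_rot=[[0,0,0],[0,0,0],[0,0,0],[0,0,0],[0,0,0],[0,0,0]], grip=[45,45,45,45,45,45])

```text
time_s: 24.38
tcp_pos: [0.5572, 0.0054, 0.0085]
ee_rot: [[-0.997, 0.072, -0.0], [0.072, 0.997, -0.0], [0.0, -0.0, -1.0]]
wrist_force: [-1.4, -0.4, 3.7]
gripper_width: 0.618
gripper_force: 30.0
```

Emit:
step_arm(linear=[[0,0,0],[0,0,0],[0,0,0],[0,0,-60],[0,0,-60],[0,0,-60],[0,0,-60],[-36,2,0],[-36,3,0],[0,0,0]], delta_rot=[[0,0,0],[0,0,0],[0,0,0],[0,0,0],[0,0,0],[0,0,0],[0,0,0],[0,0,0],[0,0,0],[0,0,0]], grip=[65,87,87,87,87,87,87,87,87,87])

```text
time_s: 25.62
tcp_pos: [0.6309, 0.0054, 0.2467]
ee_rot: [[-0.997, 0.073, -0.001], [0.073, 0.997, -0.0], [0.001, -0.0, -1.0]]
wrist_force: [-0.5, 0.3, -0.2]
gripper_width: 0.997
gripper_force: 0.0
```

```bash
python3 - <<'E'
from h import *
st=sense();R=np.array(st["ee_rot"]);print(st["tcp_pos"],R.round(3)[:2],st["gripper_width"],st["time_s"])
c=capture("wrist");save(c,"w6",(130,0,386,230),3)
lm(c,["mat_middle","mouse_center"],st);rect(c,"mat_middle",.004,st);H["mouse_center"]=.022;rect(c,"mouse_center",.014,st);lm(c,["mouse_center"],st)
rect(c,"tray_middle",.016,st)
E
```

```text
[0.63092862 0.00537319 0.24669583] [[-0.997  0.073 -0.001]
 [ 0.073  0.997 -0.   ]] 0.9973455603833352 25.625
mouse_center [252. 101.] 0.93 [0.5558 0.0068 0.056 ]
mouse_center [451. 208.] 0.39 [0.6875 0.2224 0.056 ]
mat_middle 0.62 rect c 0.5578 0.0064 wh 0.152 0.18 ang 86.3 px [185  20] [318 177]
mouse_center 0.95 rect c 0.5573 0.0057 wh 0.054 0.102 ang 84.7 px [228  56] [274 147]
mouse_center [252. 101.] 0.93 [0.5553 0.0065 0.022 ]
mouse_center [451. 208.] 0.39 [0.6996 0.2428 0.022 ]
tray_middle 0.55 rect c 0.4676 -0.2107 wh 0.055 0.141 ang 9.4 px [0 0] [117  74]
```

View pics/w6.png

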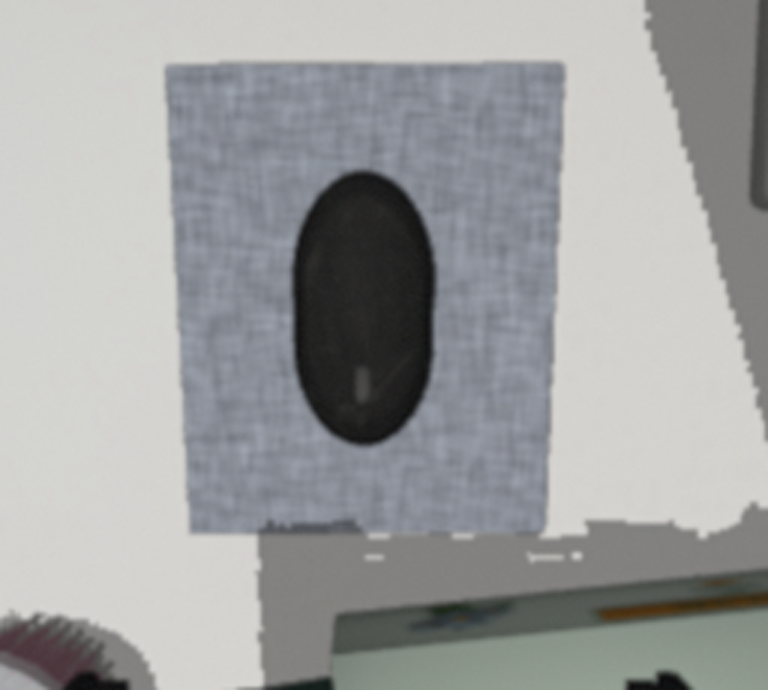

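The mouse is in the middle of the mat and square to it, about (363,305) in the crop. Next, the parked jar.

Emit:
step_arm(linear=[[38,-12,0],[38,-12,0],[38,-13,0],[38,-13,0],[0,0,0],[0,0,0]], delta_rot=[[0,0,0],[0,0,0],[0,0,0],[0,0,0],[0,0,0],[0,0,0]], grip=[87,87,87,87,87,87])

```text
time_s: 26.72
tcp_pos: [0.4747, -0.0335, 0.2489]
ee_rot: [[-0.997, 0.072, 0.002], [0.072, 0.997, 0.0], [-0.002, 0.0, -1.0]]
wrist_force: [0.7, -0.4, 0.6]
gripper_width: 1.0
gripper_force: 0.0
```

```bash
python3 - <<'E'
from h import *
st=sense();R=np.array(st["ee_rot"]);print(st["tcp_pos"],st["time_s"])
c=capture("wrist")
lm(c,["jar_center"],st);rect(c,"jar_center",.064,st,n=2)
print("delta", (R.T@(np.array([.4025,-.0342,.026])-st["tcp_pos"])*1000).round(1))
E
```

```text
[ 0.47474257 -0.03345821  0.24888111] 26.725
jar_center [123. 246.] 0.82 [ 0.5606 -0.2046  0.036 ]
jar_center [252. 105.] 0.77 [ 0.4043 -0.0321  0.036 ]
jar_center 0.84 rect c 0.4018 -0.0344 wh 0.046 0.044 ang 85.9 px [227  80] [272 125]
jar_center 0.67 rect c 0.5427 -0.193 wh 0.025 0.062 ang 33.9 px [ 97 223] [145 252]
delta [ 72.4  -6.  222.7]
```

Emit:
step_arm(linear=[[36,-3,0],[36,-3,0],[0,0,60],[0,0,60],[0,0,50],[0,0,40],[0,0,13],[0,0,0],[0,0,0],[0,0,0]], delta_rot=[[0,0,0],[0,0,0],[0,0,0],[0,0,0],[0,0,0],[0,0,0],[0,0,0],[0,0,0],[0,0,0],[0,0,0]], grip=[87,87,87,87,87,87,87,87,40,40])

```text
time_s: 28.12
tcp_pos: [0.4029, -0.0341, 0.0259]
ee_rot: [[-0.997, 0.072, 0.002], [0.072, 0.997, 0.001], [-0.002, 0.001, -1.0]]
wrist_force: [-0.7, -0.3, 1.0]
gripper_width: 0.85
gripper_force: 0.0
```

Emit:
step_arm(linear=[[0,0,0],[0,0,0],[0,0,0],[0,0,0],[0,0,-10],[0,0,-40],[0,0,-50],[0,0,-50],[0,0,-50],[0,0,0]], delta_rot=[[0,0,0],[0,0,0],[0,0,0],[0,0,0],[0,0,0],[0,0,0],[0,0,0],[0,0,0],[0,0,0],[0,0,0]], grip=[40,40,40,40,40,40,40,40,40,40])

```text
time_s: 29.38
tcp_pos: [0.4041, -0.034, 0.2294]
ee_rot: [[-0.997, 0.072, 0.01], [0.072, 0.997, 0.002], [-0.01, 0.003, -1.0]]
wrist_force: [0.0, -0.5, -1.9]
gripper_width: 0.52
gripper_force: 32.9
```

Emit:
step_arm(linear=[[-21,43,0],[-21,43,0],[-21,43,0],[-21,43,0],[-22,43,0],[-22,43,0],[0,0,0],[0,0,0]], delta_rot=[[0,0,0],[0,0,0],[0,0,0],[0,0,0],[0,0,0],[0,0,0],[0,0,0],[0,0,0]], grip=[40,40,40,40,40,40,40,40])

```text
time_s: 30.38
tcp_pos: [0.5472, 0.2131, 0.2236]
ee_rot: [[-0.997, 0.072, -0.003], [0.072, 0.997, -0.002], [0.003, -0.002, -1.0]]
wrist_force: [-0.2, -0.3, -1.1]
gripper_width: 0.52
gripper_force: 32.9
```

```bash
python3 - <<'E'
from h import *
st=sense();R=np.array(st["ee_rot"]);print(st["tcp_pos"],st["time_s"])
c=capture("wrist");save(c,"w7")
lm(c,["pan_middle"],st);rect(c,"pan_middle",.029,st)
print([ray(c,(a,b),.038,st).round(3).tolist() for a,b in((200,100),(300,100),(300,200))])
g=cv2.GaussianBlur(cv2.cvtColor(c["img"],cv2.COLOR_RGB2GRAY),(3,3),0)
h=cv2.HoughCircles(g[:225],cv2.HOUGH_GRADIENT,1.0,10,param1=60,param2=14,minRadius=38,maxRadius=62)
if h is not None:
  for q in h[0][:4]: print(q,ray(c,q[:2],.038,st).round(4), np.hypot(*(ray(c,q[:2]+[q[2],0],.038,st)-ray(c,q[:2],.038,st))[:2]))
E
```

```text
[0.54722276 0.2130709  0.22357604] 30.375
pan_middle [252. 108.] 0.93 [0.4783 0.214  0.038 ]
pan_middle 0.6 rect c 0.4536 0.2182 wh 0.125 0.158 ang 87.9 px [188   0] [314 160]
[[0.467, 0.161, 0.038], [0.474, 0.264, 0.038], [0.581, 0.26, 0.038]]
[251.5 102.5  55.9] [0.4731 0.2139 0.038 ] 0.05731370923581074
[104.5 184.5  53.4] [0.5478 0.0471 0.038 ] 0.058437644376296505
[255.5  92.5  59.2] [0.4636 0.2187 0.038 ] 0.060242073214963755
[254.5 114.5  60.3] [0.4852 0.2161 0.038 ] 0.06238205978326952
```

View pics/w7.png

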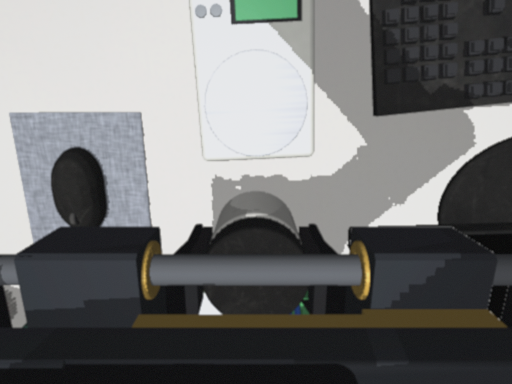

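The pan circle is centred at (256,103) with a radius of 52 px, so its middle is at (0.4745, 0.2183). The housing's rear edge agrees. The jar hangs upright in the gripper.

Emit:
step_arm(linear=[[36,0,0],[37,0,0],[0,0,50],[0,0,50],[0,0,30],[0,0,15],[0,0,0],[0,0,0]], delta_rot=[[0,0,0],[0,0,0],[0,0,0],[0,0,0],[0,0,0],[0,0,0],[0,0,0],[0,0,0]], grip=[40,40,40,40,40,40,40,40])

```text
time_s: 31.52
tcp_pos: [0.4765, 0.2196, 0.0817]
ee_rot: [[-0.997, 0.072, 0.003], [0.072, 0.997, 0.002], [-0.002, 0.002, -1.0]]
wrist_force: [-1.0, 0.4, -0.9]
gripper_width: 0.521
gripper_force: 32.9
```

Emit:
step_arm(linear=[[1,-1,10],[0,0,4],[0,0,2],[0,0,1],[0,0,0],[0,0,0]], delta_rot=[[0,0,0],[0,0,0],[0,0,0],[0,0,0],[0,0,0],[0,0,0]], grip=[40,40,40,40,40,40])

```text
time_s: 32.28
tcp_pos: [0.4745, 0.218, 0.0635]
ee_rot: [[-0.997, 0.072, 0.0], [0.072, 0.997, 0.0], [-0.0, 0.0, -1.0]]
wrist_force: [-1.1, -0.5, 2.9]
gripper_width: 0.524
gripper_force: 32.9
```

Emit:
step_arm(linear=[[0,0,0],[0,0,0],[0,0,0],[0,0,-50],[0,0,-55],[0,0,-55],[-36,0,0],[-37,0,0],[0,0,0],[0,0,0]], delta_rot=[[0,0,0],[0,0,0],[0,0,0],[0,0,0],[0,0,0],[0,0,0],[0,0,0],[0,0,0],[0,0,0],[0,0,0]], grip=[60,75,75,87,87,87,87,87,87,87])

```text
time_s: 33.52
tcp_pos: [0.5468, 0.2126, 0.2226]
ee_rot: [[-0.997, 0.073, -0.001], [0.073, 0.997, -0.001], [0.001, -0.001, -1.0]]
wrist_force: [-0.7, 0.1, -0.6]
gripper_width: 0.999
gripper_force: 0.0
```

```bash
python3 - <<'E'
from h import *
st=sense();print(st["tcp_pos"],st["time_s"])
c=capture("wrist");a=cv2.resize(c["img"][:225,:,::-1],(512,225))
H.update(jar_center=.07,mouse_center=.022);lm(c,["jar_center","pan_middle"],st);rect(c,"jar_center",.102,st)
s=capture("scene");lm(s,["bottle_center","tray_middle","mouse_center","mat_middle"],cam="scene")
b=cv2.resize(s["img"][140:325,130:400,::-1],(512,351))
cv2.imwrite("pics/final.png",np.vstack([a,b]))
E
```

```text
[0.54677301 0.21256694 0.22256573] 33.525
jar_center [258. 100.] 0.85 [0.4716 0.2206 0.07  ]
jar_center 0.68 rect c 0.4744 0.2178 wh 0.044 0.045 ang 22.1 px [229  74] [283 130]
bottle_center [266. 257.] 0.63 [ 0.41  -0.232  0.083]
tray_middle [264. 278.] 0.91 [ 0.404  -0.2322  0.004 ]
mouse_center [236. 204.] 0.71 [0.5652 0.006  0.022 ]
mat_middle [233. 211.] 0.94 [0.549  0.0054 0.004 ]
mat_middle [169. 186.] 0.49 [0.5027 0.2612 0.004 ]
```

View pics/final.png

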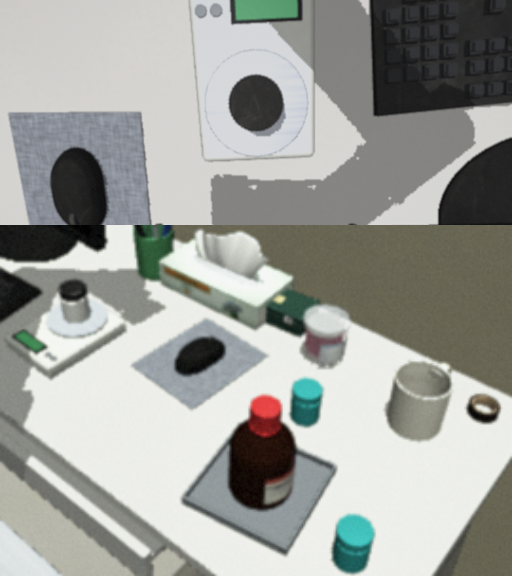

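All three things are in place and upright: the jar on the pan at (256,103), the mouse on the mat, and the bottle in the tray around (262,460). The pen pot, cotton buds and mug have not moved. Handing in.

```bash
python3 -c "
from station import finish_job
print(finish_job())"
```

```text
the job is handed in; nothing more can be done
None
```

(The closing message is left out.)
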